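# Close the culture vessels with their own head plates

### The job

Three open glass culture vessels and their three steel head plates stand scattered on the bench: a wide round, a narrow round and a rectangular pair. Put each head plate on the vessel it belongs to, setting it down gently (do not drop it) so that its plug is inside the mouth and the plate lies flat on the collar all round. Leave the vessels standing where they are and do not disturb the other things on the bench.

Things in the scene. Friction and masses are not known exactly. Their poses are not given: they have to be found in the camera images.
- large_vessel: Open glass culture vessel, the wide round one: collar 120 mm outside diameter, mouth 102 mm, glass 110 mm, 105 mm high, with a steel collar (the top 14 mm) around its mouth. Stands upright and loose on the bench, about 0.7 kg empty. Origin: centre of its underside; z up along its axis; the mouth's rim is at z = 105 mm.
- small_vessel: Open glass culture vessel, the narrow round one: collar 90 mm outside diameter, mouth 72 mm, glass 80 mm, 105 mm high, with a steel collar (the top 14 mm) around its mouth. Stands upright and loose on the bench, about 0.5 kg empty. Origin: centre of its underside; z up along its axis; the mouth's rim is at z = 105 mm.
- oblong_vessel: Open glass culture vessel, the rectangular one: collar 130 mm (along its x) by 90 mm (along its y) outside, mouth 112 by 72 mm, 105 mm high, with a steel collar (the top 14 mm) around its mouth. Stands upright and loose on the bench, about 0.8 kg empty. Origin: centre of its underside; z up along its axis; the mouth's rim is at z = 105 mm.
- large_lid: The wide round steel head plate, 120 mm across, 8 mm thick (z 10 to 18 mm); under it a rubber plug 95 mm across (z 0 to 10); on top in the middle a plain dark-steel hub to grip, 30 mm diameter, z 18 to 68 mm; 6 mm bolt heads around. About 0.5 kg. Lies plug down on the bench. Origin: centre of the plug's underside; z up. Seated, its origin is 95 mm above its vessel's.
- small_lid: The narrow round steel head plate, 90 mm across, 8 mm thick (z 10 to 18 mm); under it a rubber plug 65 mm across (z 0 to 10); on top in the middle a plain dark-steel hub to grip, 30 mm diameter, z 18 to 68 mm; 6 mm bolt heads around. About 0.3 kg. Lies plug down on the bench. Origin: centre of the plug's underside; z up. Seated, its origin is 95 mm above its vessel's.
- oblong_lid: The rectangular steel head plate, 130 (x) by 90 (y) mm, z 10 to 18 mm; under it a rubber plug 105 by 65 mm, z 0 to 10; on top a dark-steel bar handle, 80 mm along x, 18 mm wide, z 48 to 68 mm, on feet 32 mm either side of the middle. About 0.5 kg. Lies plug down. Origin: centre of the plug's underside; z up. Seated, its origin is 95 mm above its vessel's; either way round is right.
- coupling_a: Bystander: red-handled tube coupling, 98 mm long (about -46 to +53 mm in x), 18 mm high, along its x. Origin on its underside, z up. Not to be moved.
- coupling_b: Bystander: another coupling like coupling_a. Origin on its underside, z up. Not to be moved.
- sample_jar: Bystander: small jar, 36 mm across, 45 mm high. Origin on its underside, z up. Not to be moved.
- screwdriver: Bystander: screwdriver lying along its x, about 200 mm. Origin on its underside, z up. Not to be moved.
- wrench: Bystander: wrench lying along its x, about 180 mm. Origin on its underside, z up. Not to be moved.
- media_bottle: Bystander: capped bottle, 66 mm across, 120 mm high. Origin on its underside, z up. Not to be moved.
- dish: Bystander: shallow white dish, 90 mm across, 18 mm high. Origin on its underside, z up. Not to be moved.
There are look-alikes about, which are no part of the job. What is shaped like the small_lid but orange is not meant. Leave any green look-alike of the large_lid alone.

How it is judged:
By the outcome, as a careful person would: the job done as asked, in the order asked, and still so for the second after the job is handed in, with the robot touching nothing.
It also fails if it takes over 67 s, if anything falls off the work surface, if the arm or the gripper's body presses on something with over 40 N, if the wrist force passes 120 N, or if a joint passes its speed limit or range.

### The arm

A 7-joint arm with a two-finger parallel gripper is mounted at the origin on the work surface. World frame = base frame: x ahead of the robot, y to its left, z up, the work surface at z = 0. Lengths are in m, angles in rad, forces in N, time in s.
With the tool pointing down it reaches from about 0.35 to 0.9 m from the base axis. Payload 8.1 kg.
Tool frame: the origin (TCP) lies at the very end of the fingers, on their centre line; the grasp point (between the pads) lies 19 mm behind it; z points along the fingers, y is the line along which they close (so a half turn about z gives the same grasp; the last joint's range is limited). The gripper opens to 92 mm and grips with 3 to 60 N. Pads are 19 mm wide; open, the fingers measure 130 mm over their backs; the gripper's body (75 mm by 190 mm) begins 47 mm behind the grasp point.
Start: joints at [-1.204, 0.434, 0.025, 1.573, -0.012, 1.134, -0.075], TCP at [0.283, 0.557, 0.227] pointing down, gripper open.
Joint ranges: [-2.62, 2.62], [-0.44, 2.09], [-1.27, 1.32], [0.08, 2.57], [-1.32, 4.46], [0.12, 2], [-2.74, 2.74]. Speed limits (rad/s): [2.22, 2.22, 3.01, 3.01, 3.14, 3.14, 3.14].

### API

Orientations are given as a rotation vector (axis times angle).
In Python, from cell import observe, get_image, sign_off, find_in, trace, place_of gives the robot as it stands. The module is installed in compiled form; this text tells all that it offers.
- The arm moves only by the shell command python3 -m handwheel 'ROWS' [OPENING] [FORCE]. ROWS is JSON, a list of rows, each a list of 6 numbers: the shift along the tool's x, y, z each as a share of 0.02 m, from -1 to 1, then the turn, a rotation vector about the tool's x, y, z each as a share of 4 degrees, from -1 to 1. A call has 1 to 8 rows; each row shifts and turns the commanded pose from where the row before left it, along the tool's axes as they then stand; what a row does not reach is not made up. A row lasts 1/12 s, in which the tool goes at most 41.7 mm and 7.16 degrees, less where a joint would pass 70% of its speed; a pose out of reach is approached as far as the arm can. A call with a number of a shift or a turn outside -1 to 1 is refused whole. A call with a gripper value outside its range is refused whole. OPENING is the opening, from 0 (shut) to 1 (fully open), set as the call begins (- or left out, the last holds). The fingers move at their own pace and stop on an object; FORCE is the grip in N (left out, the last holds). Time passes only in rows, so rows that do not move let the fingers close. It gives the time, the measured TCP pose, the force, the opening and the grip force at its end, in the units of the state.
- observe(): the state, without advancing time (a new reading comes with each control period).
- get_image(name): name is "scene" or "top" or "wrist"; returns a dict with "image" (480x640x3 uint8, red, green, blue), "fx", "fy", "cx", "cy" (pixels), "position" and "orientation" of the camera in the world. Camera axes: x right, y down, z forward; pixel columns grow to the right and rows downward; lengths in m; the calibration is good to about 2 mm. The wrist camera is an equidistant fisheye: a pixel r from the principal point sees the ray r / f radians off the axis. A picture is of the moment at which its call begins. There is no depth.
- sign_off(): hands the job in; it is judged then, once.
Trained networks look in the newest picture that a camera, given by its name, has taken for a name from the list of things; names that differ only in an ending like _2 or _b are one class to them, and where a whole thing is asked for, a point or a joint stands for the part that bears it (a point fixed in the world has none). Each returns a list of dicts, best first, with "score" (0 to 1); they miss things now and then, are a little off and sometimes report something else, mostly with a low value. They report only what shows in the picture. A call takes as long as a camera call. They do not tell look-alikes from the thing itself.
- find_in(label, camera): "rect" ([centre column, centre row, width, height] as shares, 0 to 1, of the picture: columns of its width, rows of its height, round what is visible of it).
- trace(label, camera): "region" (480x640 bool, what is visible of it) and "rect" ([centre column, centre row, width, height] as shares, 0 to 1, of the picture: columns of its width, rows of its height, round what is visible of it).
- place_of(label, camera): "point" ([column, row] as shares, 0 to 1, of the picture: columns of its width, rows of its height: a listed point, or the origin of a listed thing).
The state is a dict: "clock": time; "joints": joint angles; "dq": joint speeds; "joint_efforts": joint torques, N m; "position": TCP position; "ee_rot": TCP orientation; "force": force on the tool from outside, world axes, zero at the start; "ft_torque": the same for the moment, N m; "width": opening from 0.0 (shut) to 1.0 (fully open); "gripper_force": force on a finger pad.
Only numpy, scipy, OpenCV 4.12 (cv2) and the standard library are available. Lean on these libraries where they do the work, as an engineer would, in place of code of your own. Each camera call takes 0.05 s, during which the arm holds its last target. There are 200 camera calls.

## Working session

There is one attempt and no reset: what is moved stays moved. The work goes in short steps, Python scripts to look and compute and a shell command to move; the robot and the scene stay as the last step left them, time stands still between calls to the robot, and variables do not carry over. Pictures are saved under pics/ and viewed, at most 10 in all, crops included, and the job is handed in when it is done.

```bash
mkdir -p pics
cat > h.py <<'E'
import numpy as np, cv2
from scipy.spatial.transform import Rotation as R
from cell import *
def ray(im,u,v):
    return R.from_rotvec(im["orientation"]).as_matrix()@np.array([(u-im["cx"])/im["fx"],(v-im["cy"])/im["fy"],1])
def at(im,u,v,z):
    d=ray(im,u,v);p=np.array(im["position"]);return p+d*(z-p[2])/d[2]
E
python3 - <<'E'
from h import *
print(observe())
for n in ("top","scene"):
    im=get_image(n)
    try:
        print(n,im["position"],im["orientation"],im["fx"],im["cx"],im["cy"])
    except Exception as e: print(e)
    cv2.imwrite(f"pics/{n}0.png",im["image"][...,::-1])
im=get_image("top")
im["orientation"]=np.array(im["orientation"])
for l in ["large_vessel","small_vessel","oblong_vessel","large_lid","small_lid","oblong_lid"]:
    for d in place_of(l,"top")[:3]:
        u,v=np.array(d["point"])*[640,480]; print(l,round(d["score"],2),int(u),int(v),at(im,u,v,0).round(3))
E
```

```text
{'clock': 0.0, 'joints': array([-1.20359215,  0.4351932 ,  0.02500007,  1.57409992, -0.0116074 ,
        1.13399695, -0.07507676]), 'dq': array([ 8.32464203e-04,  7.74237555e-05,  1.10352739e-03,  1.17895823e-04,
       -3.55589404e-04,  1.22543120e-04,  9.99794175e-04]), 'joint_efforts': array([ 1.02060967e-03, -6.67851162e+01,  9.85257626e-01, -3.14447987e+01,
       -6.05579512e-02,  4.27800079e-02,  1.40781472e-04]), 'position': array([0.28277618, 0.55679712, 0.2259627 ]), 'ee_rot': array([-7.31261105e-01, -3.05507490e+00,  2.41371063e-03]), 'force': array([-0.53878331, -0.43305053, -0.14899632]), 'ft_torque': array([-0.00066075,  0.01171946,  0.0121877 ]), 'gripper_force': 0.0, 'width': 0.9997030954271994}
top [0.32736648 0.01371132 1.53123244] [-2.15420042  2.09388796 -0.1943118 ] 533.1934614337715 312.2426570378683 236.11278682361106
scene [1.25586863 0.57456942 0.85342443] [-1.08932219 -2.38598351  1.04440193] 450.99045254604215 321.19016303271536 237.8823279501918
large_vessel 0.88 206 305 [0.403 0.315 0.   ]
large_vessel 0.66 241 178 [0.78  0.235 0.   ]
large_vessel 0.27 424 312 [ 0.4   -0.305  0.   ]
small_vessel 0.59 228 231 [0.619 0.266 0.   ]
oblong_vessel 0.76 328 282 [ 0.478 -0.03   0.   ]
large_lid 0.87 389 184 [ 0.776 -0.204  0.   ]
large_lid 0.79 400 246 [ 0.59  -0.238  0.   ]
small_lid 0.75 280 217 [0.666 0.115 0.   ]
small_lid 0.72 333 214 [ 0.679 -0.04   0.   ]
oblong_lid 0.72 425 308 [ 0.412 -0.308  0.   ]
```

View pics/top0.png

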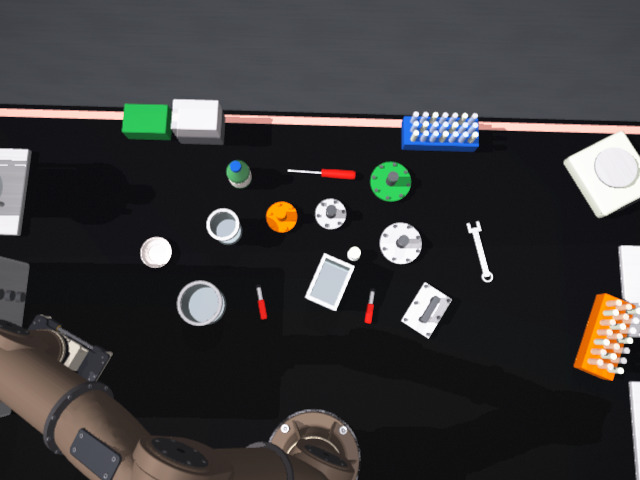

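View pics/scene0.png

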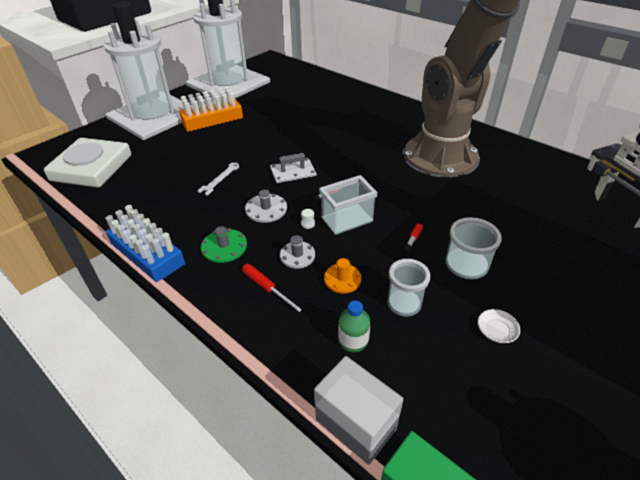

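Candidates, top view: small_lid is the steel one at (331,214), with the orange look-alike at (281,217). large_lid is the steel one at (400,243), with the green look-alike at (390,182). The grey steel ones fit the description. Vessels: large (201,303), small (224,226), oblong (329,281); oblong_lid (427,310). Next I fit model silhouettes and make a confirming crop.

```bash
cat > fit.py <<'E'
from h import *
from scipy.optimize import minimize
def circ(d,z): 
    a=np.linspace(0,2*np.pi,72,endpoint=False); return np.c_[d/2*np.cos(a),d/2*np.sin(a),0*a+z]
def box(a,b,z): return np.array([[sx*a/2,sy*b/2,z] for sx in(-1,1) for sy in(-1,1)])
def ves(f,*d): return [np.vstack([f(*d,.091),f(*d,.105)]),np.vstack([f(*[x-.01 for x in d],0),f(*[x-.01 for x in d],.105)])]
def lid(f,*d): return [np.vstack([f(*d,.010),f(*d,.018)])]
hub=[np.vstack([circ(.03,.018),circ(.03,.068)])]
bar=[np.vstack([box(.08,.018,.048),box(.08,.018,.068)])]
M={"large_vessel":ves(circ,.12),"small_vessel":ves(circ,.09),"oblong_vessel":ves(box,.13,.09),
"large_lid":lid(circ,.12)+hub,"small_lid":lid(circ,.09)+hub,"oblong_lid":lid(box,.13,.09)+bar}
S=8
def sil(im,parts,x,y,yaw,z0=0):
    m=np.zeros((480*S//2,640*S//2),np.uint8); Rm=R.from_rotvec(im["orientation"]).as_matrix(); c,s=np.cos(yaw),np.sin(yaw)
    for P in parts:
        W=P@np.array([[c,s,0],[-s,c,0],[0,0,1]])+[x,y,z0]; q=(W-im["position"])@Rm
        uv=np.c_[q[:,0]/q[:,2]*im["fx"]+im["cx"],q[:,1]/q[:,2]*im["fy"]+im["cy"]]+.5
        cv2.fillConvexPoly(m,cv2.convexHull((uv*S/2*16).astype(np.int32)),1,shift=4)
    return m
def fit(im,name,reg,g,z0=0):
    big=cv2.resize(reg.astype(np.float32),None,fx=S/2,fy=S/2,interpolation=cv2.INTER_LINEAR)>.5
    rect="oblong" in name
    def cost(p):
        m=sil(im,M[name],p[0],p[1],p[2] if rect else 0,z0)>0
        return 1-(m&big).sum()/(m|big).sum()
    best=None
    for y0 in ([0,.6,1.2,1.8,2.4] if rect else [0]):
        x0=np.array([g[0],g[1],y0]); n=3 if rect else 2
        sx=np.vstack([x0[:n]]+[x0[:n]+np.eye(3)[i,:n]*(.012 if i<2 else .3) for i in range(n)])
        r=minimize(cost,x0[:n],method="Nelder-Mead",options=dict(initial_simplex=sx,xatol=2e-4,fatol=1e-4))
        if best is None or r.fun<best.fun: best=r
    return best
E
python3 - <<'E'
from fit import *
G={"large_vessel":(.403,.315),"small_vessel":(.619,.266),"oblong_vessel":(.478,-.03),"large_lid":(.59,-.238),"small_lid":(.679,-.04),"oblong_lid":(.412,-.308)}
for cam in("top","scene"):
    im=get_image(cam)
    for l in M:
        for d in trace(l,cam)[:3]:
            reg=d["region"]; v,u=np.nonzero(reg); col=im["image"][reg].mean(0).astype(int)
            r=fit(im,l,reg,G[l]); 
            if r.fun<.4: print(cam,l,round(d["score"],2),int(u.mean()),int(v.mean()),col,r.x.round(4),round(r.fun,3))
im=get_image("top")["image"]
cv2.imwrite("pics/crop.png",cv2.resize(im[150:350,170:460],None,fx=2.7,fy=2.7,interpolation=cv2.INTER_CUBIC)[...,::-1])
w=get_image("wrist"); print({k:w[k] for k in w if k!="image"},observe()["clock"])
E
```

```text
top large_vessel 0.71 201 303 [164 169 175] [0.4037 0.3153] 0.025
top small_vessel 0.56 224 226 [172 177 182] [0.6197 0.2649] 0.086
top oblong_vessel 0.59 329 282 [209 214 220] [ 0.4697 -0.0301 -0.3822] 0.026
top large_lid 0.76 400 243 [217 216 219] [ 0.5971 -0.2354] 0.033
top small_lid 0.94 330 214 [198 196 201] [ 0.677 -0.03 ] 0.03
top oblong_lid 0.89 426 310 [213 213 216] [ 0.4069 -0.3076  2.6044] 0.027
scene large_vessel 0.91 472 246 [127 138 139] [0.4007 0.3139] 0.031
scene small_vessel 0.85 407 286 [143 154 155] [0.6174 0.2629] 0.069
scene oblong_vessel 0.89 347 203 [152 163 164] [ 0.4678 -0.033   2.7608] 0.024
scene large_lid 0.92 265 206 [152 155 157] [ 0.5931 -0.2392] 0.029
scene small_lid 0.59 297 252 [135 138 140] [ 0.6747 -0.0348] 0.051
scene oblong_lid 0.92 293 167 [149 152 155] [ 0.4027 -0.3112  2.5509] 0.069
{'fx': 371.64829954431775, 'fy': 371.64829954431775, 'cx': 326.24638856944057, 'cy': 245.29649370212525, 'position': array([0.22061906, 0.58849686, 0.38473864]), 'orientation': array([2.48130194, 1.52444631, 0.20205472])} 1.25
```

View pics/crop.png

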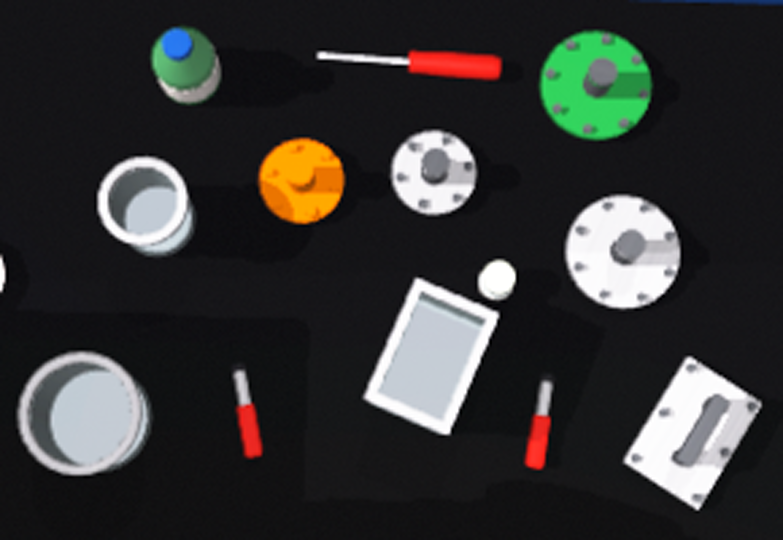

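Crop: steel small lid at (434,172) versus orange at (302,180); steel large lid at (623,252) versus green at (596,85). The steel ones are confirmed. I first turn the tool axis-parallel, moving toward the small lid.

```bash
python3 -m handwheel '[[-1,-0.5,0,0,0,-0.96],[-1,-0.5,0,0,0,-0.96],[-1,-0.6,0,0,0,-0.96],[-1,-0.7,0,0,0,-0.96],[-1,-0.8,0,0,0,-0.96],[-1,-0.9,0,0,0,-0.96],[-1,-1,0,0,0,-0.96],[-1,-1,0,0,0,0]]' 1 20
cat >> h.py <<'E'
def go(x,y,z,yaw_y=90):
    "remaining shift in tool axes (units of rows of 20 mm) and turn (rows of 4 deg)"
    o=observe(); Rm=R.from_rotvec(o["ee_rot"]); d=Rm.inv().apply(np.array([x,y,z])-o["position"])/.02
    ty=Rm.apply([0,1,0]); a=np.degrees(np.arctan2(ty[1],ty[0]))
    print("t",o["clock"],"pos",o["position"].round(4),"tilt",Rm.apply([0,0,1]).round(4),"yawy",a.round(2),"| shift",d.round(2),"turn",round(-((yaw_y-a+90)%180-90)/4,2),"F",o["force"].round(1),"w",round(o["width"],3),"gf",round(o["gripper_force"],1))
E
python3 -c "
from h import *
go(.60,-.03,.23)"
```

```text
clock: 1.92
position: [0.4142, 0.4029, 0.2269]
ee_rot: [-0.006, 3.142, 0.0]
force: [-0.9, -0.2, -0.2]
width: 1.0
gripper_force: 0.0
t 1.9167 pos [0.4142 0.4029 0.2269] tilt [ 1.e-04  2.e-04 -1.e+00] yawy 90.23 | shift [ -9.21 -21.68  -0.16] turn 0.06 F [-0.9 -0.2 -0.2] w 1.0 gf 0.0
```

```bash
cat >> fit.py <<'E'
def silw(im,parts,x,y,yaw,z0=0):
    m=np.zeros((480*S//2,640*S//2),np.uint8); Rm=R.from_rotvec(im["orientation"]).as_matrix(); c,s=np.cos(yaw),np.sin(yaw)
    for P in parts:
        W=P@np.array([[c,s,0],[-s,c,0],[0,0,1]])+[x,y,z0]; q=(W-im["position"])@Rm
        n=np.hypot(q[:,0],q[:,1]); k=np.arctan2(n,q[:,2])/n*im["fx"]
        uv=np.c_[q[:,0]*k+im["cx"],q[:,1]*k+im["cy"]]+.5
        cv2.fillConvexPoly(m,cv2.convexHull((uv*S/2*16).astype(np.int32)),1,shift=4)
    return m
sil_p=sil
def sil(im,*a): return (silw if im.get("w") else sil_p)(im,*a)
G={"large_vessel":(.4022,.3146),"small_vessel":(.6185,.264),"oblong_vessel":(.4688,-.0315),"large_lid":(.595,-.237),"small_lid":(.676,-.0325),"oblong_lid":(.405,-.3095)}
def look(names,fn=None):
    im=get_image("wrist"); im["w"]=1
    if fn: cv2.imwrite(fn,im["image"][...,::-1])
    for l in names:
        for d in trace(l,"wrist")[:2]:
            r=fit(im,l,d["region"],G[l])
            if r.fun<.4: print(l,round(d["score"],2),r.x.round(4),round(r.fun,3),np.round(d["rect"],2),im["image"][d["region"]].mean(0).astype(int))
E
python3 -c "
from fit import *
look(['large_vessel','small_vessel'],'pics/w1.png')"
python3 -m handwheel '[[-1,-1,0,0,0,0],[-1,-1,0,0,0,0],[-1,-1,0,0,0,0],[-1,-1,0,0,0,0],[-0.5,-1,0,0,0,0],[-0.5,-1,0,0,0,0],[-0.5,-1,0,0,0,0],[0,-1,0,0,0,0]]'
python3 -c "
from fit import *
look(['small_vessel','small_lid','oblong_vessel'])
go(.60,-.03,.23)"
```

```text
large_vessel 0.89 [0.4048 0.3154] 0.043 [0.35 0.47 0.23 0.31] [197 207 208]
clock: 2.73
position: [0.5246, 0.2439, 0.2266]
ee_rot: [0.001, 3.141, 0.001]
force: [-0.3, 0.1, 0.3]
width: 0.999
gripper_force: 0.0
small_vessel 0.95 [0.62   0.2652] 0.369 [0.55 0.67 0.16 0.24] [185 192 193]
oblong_vessel 0.72 [ 0.4719 -0.0315 -0.3805] 0.035 [0.11 0.39 0.21 0.32] [196 206 207]
t 2.9333 pos [0.5231 0.2449 0.2269] tilt [-1.e-04  8.e-04 -1.e+00] yawy 89.97 | shift [ -3.85 -13.74  -0.17] turn -0.01 F [-0.7  0.4  0.7] w 0.997 gf 0.0
```

View pics/w1.png

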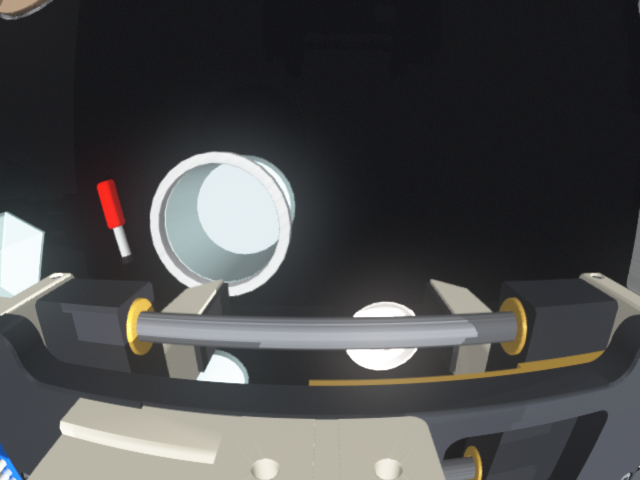

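```bash
python3 -m handwheel '[[-1,-0.8,0,0,0,0],[-1,-0.8,0,0,0,0],[-1,-0.8,0,0,0,0],[-1,-0.8,0,0,0,0],[-1,-0.8,0,0,0,0],[-1,-0.8,0,0,0,0],[-1,-0.8,0,0,0,0],[-1,-0.8,0,0,0,0]]'
python3 -c "
from fit import *
look(['small_vessel','small_lid','large_lid','oblong_vessel'])
go(.677,-.031,.10)"
```

```text
clock: 3.6
position: [0.684, 0.1179, 0.2265]
ee_rot: [0.004, -3.141, -0.002]
force: [0.3, 0.4, -0.5]
width: 0.999
gripper_force: 0.0
small_vessel 0.93 [0.62   0.2647] 0.026 [0.77 0.34 0.19 0.22] [149 156 157]
small_lid 0.57 [ 0.678  -0.0312] 0.03 [0.29 0.44 0.12 0.19] [184 187 188]
large_lid 0.91 [ 0.5975 -0.2358] 0.026 [0.06 0.32 0.11 0.21] [199 201 202]
oblong_vessel 0.55 [ 0.4713 -0.0314  2.7493] 0.02 [0.25 0.09 0.24 0.18] [188 198 199]
t 3.85 pos [0.6828 0.1184 0.2264] tilt [-9.0e-04  1.4e-03 -1.0e+00] yawy 90.09 | shift [ 0.3  -7.48  6.31] turn 0.02 F [ 0.3  0.6 -0.6] w 1.0 gf 0.0
```

```bash
python3 -m handwheel '[[0.24,-1,0,0,0,0],[0,-1,0,0,0,0],[0,-1,0,0,0,0],[0,-1,0.5,0,0,0],[0,-1,0.8,0,0,0],[0,-1,1,0,0,0],[0,-0.9,1,0,0,0],[0,-0.58,1,0,0,0]]'
python3 -m handwheel '[[0,0,1,0,0,0],[0,0,0.7,0,0,0],[0,0,0,0,0,0]]'
python3 -c "
from fit import *
go(.678,-.0312,.032)"
```

```text
clock: 4.52
position: [0.6781, -0.0337, 0.1404]
ee_rot: [-0.0, 3.141, 0.0]
force: [-0.5, -0.1, 0.1]
width: 0.997
gripper_force: 0.0
clock: 4.77
position: [0.676, -0.0313, 0.1036]
ee_rot: [0.002, -3.136, -0.002]
force: [-0.5, 0.4, -0.2]
width: 0.999
gripper_force: 0.0
t 4.7667 pos [ 0.676  -0.0313  0.1036] tilt [-0.0053  0.0014 -1.    ] yawy 90.09 | shift [-0.12 -0.    3.58] turn 0.02 F [-0.5  0.4 -0.2] w 0.999 gf 0.0
```

```bash
python3 -m handwheel '[[0,0,1,0,0,0],[0,0,1,0,0,0],[0,0,1,0,0,0],[0,0,0.55,0,0,0],[0,0,0,0,0,0],[0,0,0,0,0,0]]'
python3 -c "
from fit import *
go(.678,-.0312,.032)"
```

```text
clock: 5.27
position: [0.6786, -0.0327, 0.0364]
ee_rot: [0.001, -3.142, -0.001]
force: [1.1, -0.4, -0.8]
width: 0.999
gripper_force: 0.0
t 5.2667 pos [ 0.6786 -0.0327  0.0364] tilt [-1.e-04  5.e-04 -1.e+00] yawy 90.02 | shift [0.03 0.07 0.22] turn 0.01 F [ 1.1 -0.4 -0.8] w 0.999 gf 0.0
```

```bash
python3 -m handwheel '[[0,0.06,0.1,0,0,0],[0,0,0,0,0,0],[0,0,0,0,0,0],[0,0,0,0,0,0],[0,0,0,0,0,0],[0,0,0,0,0,0],[0,0,0,0,0,0],[0,0,0,0,0,0]]' 0 40
python3 -c "
from fit import *
go(.678,-.0312,.032)"
```

```text
clock: 5.93
position: [0.6785, -0.0326, 0.0338]
ee_rot: [0.001, 3.142, 0.0]
force: [-0.1, 0.2, -0.2]
width: 0.469
gripper_force: 0.0
t 5.9333 pos [ 0.6785 -0.0326  0.0338] tilt [ 0.e+00  1.e-04 -1.e+00] yawy 89.96 | shift [0.02 0.07 0.09] turn -0.01 F [-0.1  0.2 -0.2] w 0.469 gf 0.0
```

```bash
python3 -m handwheel '[[0,0,0,0,0,0],[0,0,0,0,0,0],[0,0,0,0,0,0],[0,0,0,0,0,0],[0,0,0,0,0,0]]'
python3 -m handwheel '[[0,0,-0.5,0,0,0],[0,0,-1,0,0,0],[0,0,-1,0,0,0],[0,0,-1,0,0,0],[0,0,-1,0,0,0],[0,0,-1,0,0,0],[0,0,-1,0,0,0],[0,0,-1,0,0,0]]'
python3 -c "
from fit import *
go(.620,.2647,.18)"
```

```text
clock: 6.35
position: [0.6785, -0.0324, 0.0337]
ee_rot: [0.001, 3.142, 0.0]
force: [-0.6, 1.4, -0.3]
width: 0.319
gripper_force: 40.0
clock: 7.02
position: [0.678, -0.0328, 0.1852]
ee_rot: [-0.002, -3.141, 0.0]
force: [0.7, -0.7, -2.5]
width: 0.32
gripper_force: 40.0
t 7.0167 pos [ 0.678  -0.0328  0.1852] tilt [-4.e-04 -2.e-04 -1.e+00] yawy 89.94 | shift [ 2.92 14.87  0.26] turn -0.01 F [ 0.7 -0.7 -2.5] w 0.32 gf 40.0
```

```bash
python3 -m handwheel '[[0,0.5,-0.2,0,0,0],[0,1,0,0,0,0],[0,1,0,0,0,0],[0,1,0,0,0,0],[0.5,1,0,0,0,0],[0.5,1,0,0,0,0],[0.5,1,0,0,0,0],[0.5,1,0,0,0,0]]'
python3 -m handwheel '[[0.5,1,0,0,0,0],[0.4,1,0,0,0,0],[0,1,0,0,0,0],[0,1,0,0,0,0],[0,1,0,0,0,0],[0,1,0,0,0,0],[0,0.9,0,0,0,0],[0,0.5,0,0,0,0]]'
python3 -m handwheel '[[0,0,0,0,0,0],[0,0,0,0,0,0],[0,0,0,0,0,0]]'
python3 -c "
from fit import *
go(.6205,.2647,.135)
o=observe()
im=get_image('wrist');im['w']=1
cv2.imwrite('pics/w2.png',im['image'][...,::-1])
for d in trace('small_lid','wrist')[:2]:
    r=fit(im,'small_lid',d['region'],o['position'],o['position'][2]-.034); print(r.x.round(4),r.fun,d['rect'])
"
```

```text
clock: 7.68
position: [0.6373, 0.1191, 0.1869]
ee_rot: [-0.0, -3.14, 0.0]
force: [0.5, 0.8, -2.4]
width: 0.316
gripper_force: 40.0
clock: 8.35
position: [0.6194, 0.2691, 0.187]
ee_rot: [0.004, -3.14, -0.002]
force: [0.1, 0.5, -2.7]
width: 0.318
gripper_force: 40.0
clock: 8.6
position: [0.621, 0.2637, 0.1876]
ee_rot: [-0.004, -3.142, 0.002]
force: [0.7, -0.5, -2.9]
width: 0.322
gripper_force: 40.0
t 8.6 pos [0.621  0.2637 0.1876] tilt [-0.     -0.0014 -1.    ] yawy 89.87 | shift [0.03 0.06 2.63] turn -0.03 F [ 0.7 -0.5 -2.9] w 0.322 gf 40.0
[0.6207 0.2634] 0.34714402798386534 [0.508, 0.5908, 0.2712, 0.3742]
[0.621  0.2637] 1.0 [0.2765, 0.5385, 0.1333, 0.1463]
```

View pics/w2.png

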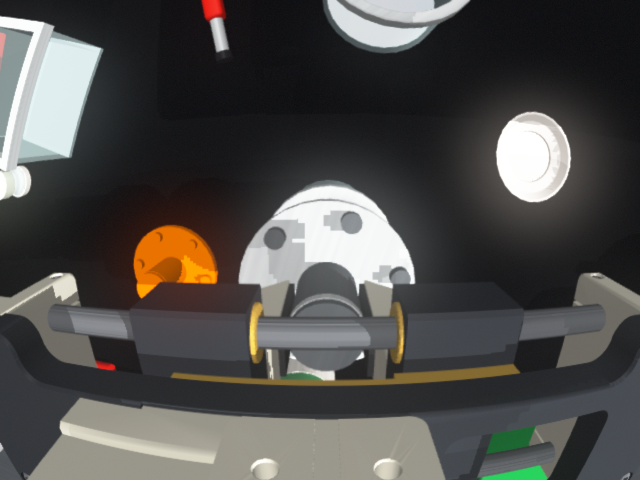

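The picture shows the small lid held at (327,265), with the vessel collar just behind it at (330,190), aligned sideways. Lowering it gently.

```bash
python3 -m handwheel '[[0.03,0.05,0.6,0,0,0],[0,0,0.6,0,0,0],[0,0,0.5,0,0,0],[0,0,0.3,0,0,0],[0,0,0.2,0,0,0],[0,0,0.15,0,0,0],[0,0,0.15,0,0,0],[0,0,0.1,0,0,0]]'
python3 -m handwheel '[[0,0,0.1,0,0,0],[0,0,0.1,0,0,0],[0,0,0,0,0,0],[0,0,0,0,0,0]]'
python3 -c "
from fit import *
go(.6205,.2647,.129)"
```

```text
clock: 9.37
position: [0.6203, 0.2665, 0.1356]
ee_rot: [0.001, 3.141, 0.0]
force: [0.5, 0.7, -2.5]
width: 0.32
gripper_force: 40.0
clock: 9.7
position: [0.6201, 0.2665, 0.1318]
ee_rot: [0.001, 3.142, 0.0]
force: [0.1, 0.2, -2.1]
width: 0.323
gripper_force: 40.0
t 9.7 pos [0.6201 0.2665 0.1318] tilt [ 1.e-04  1.e-04 -1.e+00] yawy 89.96 | shift [-0.02 -0.09  0.14] turn -0.01 F [ 0.1  0.2 -2.1] w 0.323 gf 40.0
```

```bash
python3 -m handwheel '[[0,-0.05,0.05,0,0,0],[0,0,0.05,0,0,0],[0,0,0.05,0,0,0],[0,0,0,0,0,0],[0,0,0,0,0,0]]'
python3 -c "
from fit import *
go(.6205,.2647,.129)"
```

```text
clock: 10.12
position: [0.6201, 0.2655, 0.1287]
ee_rot: [-0.001, -3.142, -0.0]
force: [-0.2, -0.6, -0.5]
width: 0.32
gripper_force: 40.0
t 10.1167 pos [0.6201 0.2655 0.1287] tilt [-0.  0. -1.] yawy 89.96 | shift [-0.02 -0.04 -0.01] turn -0.01 F [-0.2 -0.6 -0.5] w 0.32 gf 40.0
```

```bash
python3 -m handwheel '[[0,0,0.04,0,0,0],[0,0,0,0,0,0],[0,0,0,0,0,0]]'
python3 -m handwheel '[[0,0,0,0,0,0],[0,0,0,0,0,0],[0,0,0,0,0,0],[0,0,0,0,0,0]]' 0.75
python3 -c "
from fit import *
go(.5975,-.2358,.23)"
```

```text
clock: 10.37
position: [0.6202, 0.2655, 0.1287]
ee_rot: [0.001, 3.141, 0.0]
force: [-2.9, -1.3, 7.2]
width: 0.318
gripper_force: 40.0
clock: 10.7
position: [0.6202, 0.2655, 0.1278]
ee_rot: [0.001, 3.141, 0.0]
force: [-1.2, 0.0, -0.1]
width: 0.559
gripper_force: 0.0
t 10.7 pos [0.6202 0.2655 0.1278] tilt [ 1.e-04  1.e-04 -1.e+00] yawy 89.96 | shift [  1.12 -25.07  -5.11] turn -0.01 F [-1.2  0.  -0.1] w 0.559 gf 0.0
```

```bash
python3 -m handwheel '[[0,0,-0.6,0,0,0],[0,0,-1,0,0,0],[0,0,-1,0,0,0],[0,0,-1,0,0,0],[0,-0.5,-1,0,0,0],[0,-1,-0.4,0,0,0],[0,-1,0,0,0,0],[0,-1,0,0,0,0]]' 1
python3 -m handwheel '[[0,-1,0,0,0,0],[0,-1,0,0,0,0],[0,-1,0,0,0,0],[0,-1,0,0,0,0],[0,-1,0,0,0,0],[0,-1,0,0,0,0],[0,-1,0,0,0,0],[0,-1,0,0,0,0]]'
python3 -m handwheel '[[0,-1,0,0,0,0],[0,-1,0,0,0,0],[0,-1,0,0,0,0],[0,-1,0,0,0,0],[0,-1,0,0,0,0],[0,-1,0,0,0,0],[0,-1,0,0,0,0],[0,-1,0,0,0,0]]'
python3 -c "
from fit import *
look(['oblong_lid','oblong_vessel','large_lid'])
go(.5975,-.2358,.10)
im=get_image('top')
for l,z in(('small_lid',.095),('large_lid',0),('small_vessel',0)):
    for d in trace(l,'top')[:2]:
        r=fit(im,l,d['region'],(.62,.265) if z or 'v' in l else G[l],z)
        if r.fun<.5: print(l,r.x.round(4),round(r.fun,3))
"
```

```text
clock: 11.37
position: [0.6206, 0.1951, 0.2299]
ee_rot: [0.0, 3.139, 0.002]
force: [0.3, 0.1, -1.3]
width: 0.997
gripper_force: 0.0
clock: 12.03
position: [0.62, 0.0345, 0.229]
ee_rot: [0.001, 3.141, 0.0]
force: [-0.2, -0.7, -0.3]
width: 0.995
gripper_force: 0.0
clock: 12.7
position: [0.6199, -0.1255, 0.229]
ee_rot: [0.001, 3.141, 0.0]
force: [0.7, 0.2, -0.4]
width: 1.001
gripper_force: 0.0
oblong_lid 0.91 [ 0.4073 -0.3097 -0.5405] 0.028 [0.25 0.1  0.19 0.21] [195 197 198]
oblong_vessel 0.78 [ 0.4715 -0.0309 -0.3849] 0.018 [0.69 0.16 0.25 0.31] [161 168 170]
large_lid 0.87 [ 0.5974 -0.2354] 0.018 [0.35 0.41 0.17 0.23] [208 210 211]
t 12.9 pos [ 0.6199 -0.1249  0.2286] tilt [ 7.e-04  2.e-04 -1.e+00] yawy 89.89 | shift [ 1.11 -5.55  6.43] turn -0.03 F [-0.2 -0.  -0.5] w 1.003 gf 0.0
small_lid [0.6188 0.2663] 0.041
```

```bash
python3 -m handwheel '[[0.2,-1,0,0,0,0],[0.2,-1,0,0,0,0],[0.2,-1,0.4,0,0,0],[0.2,-1,0.8,0,0,0],[0.2,-1,1,0,0,0],[0.12,-0.5,1,0,0,0],[0,0,1,0,0,0],[0,0,1,0,0,0]]'
python3 -m handwheel '[[0,0,0.6,0,0,0],[0,0,0,0,0,0],[0,0,0,0,0,0]]'
python3 -c "
from fit import *
go(.5975,-.2356,.034)"
```

```text
clock: 13.77
position: [0.5972, -0.2349, 0.1232]
ee_rot: [0.002, 3.141, -0.0]
force: [0.3, 0.1, 0.5]
width: 1.002
gripper_force: 0.0
clock: 14.02
position: [0.5975, -0.2337, 0.1119]
ee_rot: [0.001, -3.141, -0.001]
force: [0.9, 0.4, 0.3]
width: 0.997
gripper_force: 0.0
t 14.0167 pos [ 0.5975 -0.2337  0.1119] tilt [-8.e-04  5.e-04 -1.e+00] yawy 90.02 | shift [-0.   -0.1   3.89] turn 0.01 F [0.9 0.4 0.3] w 0.997 gf 0.0
```

```bash
python3 -m handwheel '[[0,-0.1,1,0,0,0],[0,0,1,0,0,0],[0,0,1,0,0,0],[0,0,0.6,0,0,0],[0,0,0.25,0,0,0],[0,0,0,0,0,0],[0,0,0,0,0,0]]' 0.6 40
python3 -m handwheel '[[0,0,0,0,0,0],[0,0,0,0,0,0],[0,0,0,0,0,0],[0,0,0,0,0,0],[0,0,0,0,0,0],[0,0,0,0,0,0],[0,0,0,0,0,0]]' 0
python3 -c "
from fit import *
go(.5975,-.2356,.034)"
```

```text
clock: 14.6
position: [0.5981, -0.2367, 0.036]
ee_rot: [0.001, 3.14, -0.001]
force: [-0.4, 0.0, 0.4]
width: 0.605
gripper_force: 0.0
clock: 15.18
position: [0.5976, -0.2363, 0.0354]
ee_rot: [0.001, 3.141, 0.0]
force: [-1.2, 1.6, 5.0]
width: 0.322
gripper_force: 40.0
t 15.1833 pos [ 0.5976 -0.2363  0.0354] tilt [ 6.e-04  2.e-04 -1.e+00] yawy 89.97 | shift [0.01 0.03 0.07] turn -0.01 F [-1.2  1.6  5. ] w 0.322 gf 40.0
```

```bash
python3 -m handwheel '[[0,0,-0.5,0,0,0],[0,0,-1,0,0,0],[0,0,-1,0,0,0],[0,0,-1,0,0,0],[0,0,-1,0,0,0],[0,0,-1,0,0,0],[0,0,-1,0,0,0],[0,0.5,-1,0,0,0]]' - 55
python3 -m handwheel '[[0,1,-0.5,0,0,0],[0,1,0,0,0,0],[0.4,1,0,0,0,0],[0.4,1,0,0,0,0],[0.4,1,0,0,0,0],[0.4,1,0,0,0,0],[0.4,1,0,0,0,0],[0.4,1,0,0,0,0]]'
python3 -m handwheel '[[0.4,1,0,0,0,0],[0.4,1,0,0,0,0],[0.4,1,0,0,0,0],[0.4,1,0,0,0,0],[0.4,1,0,0,0,0],[0.4,1,0,0,0,0],[0.4,1,0,0,0,0],[0.4,1,0,0,0,0]]'
python3 -c "
from fit import *
go(.4045,.3154,.19)"
```

```text
clock: 15.85
position: [0.596, -0.2291, 0.1858]
ee_rot: [-0.006, -3.14, 0.003]
force: [-0.3, -1.0, -4.4]
width: 0.318
gripper_force: 55.0
clock: 16.52
position: [0.5483, -0.0658, 0.1948]
ee_rot: [-0.002, -3.14, 0.0]
force: [1.0, 0.6, -4.1]
width: 0.317
gripper_force: 55.0
clock: 17.18
position: [0.4845, 0.094, 0.1949]
ee_rot: [-0.002, -3.141, 0.001]
force: [-0.1, 0.3, -4.5]
width: 0.317
gripper_force: 55.0
t 17.1833 pos [0.4845 0.094  0.1949] tilt [-8.e-04 -6.e-04 -1.e+00] yawy 89.94 | shift [ 4.01 11.07  0.24] turn -0.02 F [-0.1  0.3 -4.5] w 0.317 gf 55.0
```

```bash
python3 -m handwheel '[[0.4,1,0,0,0,0],[0.4,1,0,0,0,0],[0.4,1,0,0,0,0],[0.4,1,0,0,0,0],[0.4,1,0,0,0,0],[0.4,1,0,0,0,0],[0.4,1,0,0,0,0],[0.4,1,0,0,0,0]]'
python3 -m handwheel '[[0.4,1,0,0,0,0],[0.3,1,0,0,0,0],[0.1,0.7,0,0,0,0],[0,0.2,0,0,0,0],[0,0,0,0,0,0],[0,0,0,0,0,0],[0,0,0,0,0,0]]'
python3 -c "
from fit import *
go(.4045,.3154,.142)
o=observe()
im=get_image('wrist');im['w']=1
cv2.imwrite('pics/w3.png',im['image'][...,::-1])
"
```

```text
clock: 17.85
position: [0.4209, 0.2539, 0.1949]
ee_rot: [-0.002, -3.141, 0.001]
force: [0.7, -0.8, -4.8]
width: 0.32
gripper_force: 55.0
clock: 18.43
position: [0.4062, 0.31, 0.1948]
ee_rot: [-0.004, -3.141, 0.002]
force: [0.2, 0.2, -4.7]
width: 0.319
gripper_force: 55.0
t 18.4333 pos [0.4062 0.31   0.1948] tilt [-1.0e-04 -1.1e-03 -1.0e+00] yawy 89.86 | shift [0.08 0.27 2.64] turn -0.04 F [ 0.2  0.2 -4.7] w 0.319 gf 55.0
```

View pics/w3.png

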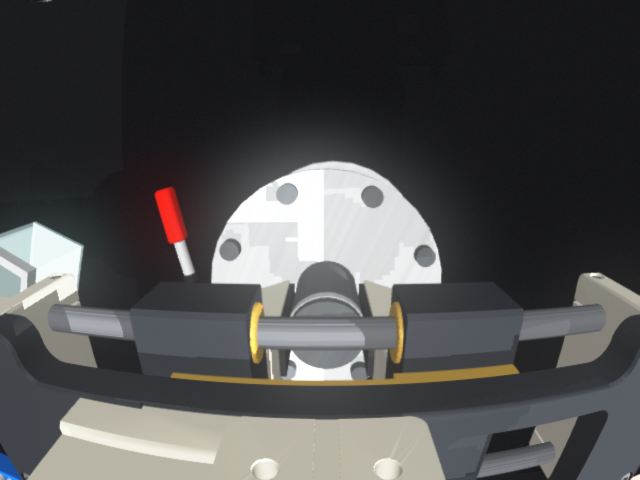

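The lid is held at (326,255) and the vessel collar shows behind it at (345,165), a little to the right. That agrees with the 5 mm still to go in y.

```bash
python3 -m handwheel '[[0.08,0.25,0.5,0,0,0],[0,0,0.6,0,0,0],[0,0,0.6,0,0,0],[0,0,0.4,0,0,0],[0,0,0.3,0,0,0],[0,0,0.1,0,0,0],[0,0,0,0,0,0],[0,0,0,0,0,0]]'
python3 -c "
from fit import *
go(.4045,.3154,.131)"
```

```text
clock: 19.15
position: [0.4044, 0.3168, 0.1452]
ee_rot: [0.001, 3.141, 0.001]
force: [0.5, 0.2, -4.2]
width: 0.318
gripper_force: 55.0
t 19.15 pos [0.4044 0.3168 0.1452] tilt [ 3.e-04  3.e-04 -1.e+00] yawy 89.95 | shift [-0.01 -0.07  0.71] turn -0.01 F [ 0.5  0.2 -4.2] w 0.318 gf 55.0
```

```bash
python3 -m handwheel '[[0,-0.07,0.15,0,0,0],[0,0,0.15,0,0,0],[0,0,0.1,0,0,0],[0,0,0.1,0,0,0],[0,0,0.08,0,0,0],[0,0,0,0,0,0],[0,0,0,0,0,0]]'
python3 -c "
from fit import *
go(.4045,.3154,.1305)"
```

```text
clock: 19.73
position: [0.4041, 0.3152, 0.1333]
ee_rot: [-0.001, -3.141, 0.0]
force: [-0.8, -1.3, -3.7]
width: 0.32
gripper_force: 55.0
t 19.7333 pos [0.4041 0.3152 0.1333] tilt [-1.e-04 -1.e-04 -1.e+00] yawy 89.96 | shift [-0.02  0.01  0.14] turn -0.01 F [-0.8 -1.3 -3.7] w 0.32 gf 55.0
```

```bash
python3 -m handwheel '[[0,0,0.05,0,0,0],[0,0,0.05,0,0,0],[0,0,0.05,0,0,0],[0,0,0.03,0,0,0],[0,0,0,0,0,0],[0,0,0,0,0,0]]'
python3 -c "
from fit import *
go(.4045,.3154,.1305)"
```

```text
clock: 20.23
position: [0.4042, 0.3153, 0.1304]
ee_rot: [0.001, 3.141, 0.0]
force: [-3.1, -3.4, 5.2]
width: 0.314
gripper_force: 55.0
t 20.2333 pos [0.4042 0.3153 0.1304] tilt [ 4.e-04  3.e-04 -1.e+00] yawy 89.95 | shift [-0.01  0.01 -0.01] turn -0.01 F [-3.1 -3.4  5.2] w 0.314 gf 55.0
```

```bash
python3 -m handwheel '[[0,0,0,0,0,0],[0,0,0,0,0,0],[0,0,0,0,0,0],[0,0,0,0,0,0]]' 0.75 40
python3 -m handwheel '[[0,0,-0.6,0,0,0],[0,0,-1,0,0,0],[0,0,-1,0,0,0],[0,0,-1,0,0,0],[-0.5,-0.5,-1,0,0,0],[-1,-1,-0.4,0,0,0],[-1,-1,0,0,0,0],[-1,-1,0,0,0,0]]' 1
python3 -m handwheel '[[-1,-1,0,0,0,0],[-0.5,-1,0,0,0,0],[0,-1,0,0,0,0],[0,-1,0,0,0,0],[0,-1,0,0,0,0],[0,-1,0,0,0,0],[0,-1,0,0,0,0],[0,-1,0,0,0,0]]'
python3 -m handwheel '[[0,-1,0,0,0,0],[0,-1,0,0,0,0],[0,-1,0,0,0,0],[0,-1,0,0,0,0],[0,-1,0,0,0,0],[0,-1,0,0,0,0],[0,-1,0,0,0,0],[0,-1,0,0,0,0]]'
python3 -c "
from fit import *
look(['oblong_lid','oblong_vessel'])
go(.4073,-.3097,.23,59.1)
im=get_image('top')
for l,z in(('small_lid',.095),('large_lid',.095)):
    for d in trace(l,'top')[:2]:
        r=fit(im,l,d['region'],(.62,.265) if 's' in l else (.404,.315),z)
        if r.fun<.5: print(l,r.x.round(4),round(r.fun,3))
"
```

```text
clock: 20.57
position: [0.4044, 0.3154, 0.1298]
ee_rot: [0.001, 3.141, 0.001]
force: [-0.5, -0.7, -0.7]
width: 0.559
gripper_force: 0.0
clock: 21.23
position: [0.4752, 0.2448, 0.2307]
ee_rot: [-0.001, 3.14, 0.002]
force: [0.3, 0.5, -0.9]
width: 1.0
gripper_force: 0.0
clock: 21.9
position: [0.504, 0.0842, 0.2297]
ee_rot: [0.001, 3.141, 0.0]
force: [0.3, 0.6, -0.2]
width: 1.001
gripper_force: 0.0
clock: 22.57
position: [0.5039, -0.0758, 0.2297]
ee_rot: [0.001, 3.141, 0.0]
force: [1.0, 0.4, -0.1]
width: 0.999
gripper_force: 0.0
oblong_lid 0.65 [ 0.4073 -0.3094 -0.5436] 0.018 [0.19 0.28 0.17 0.29] [215 217 218]
oblong_vessel 0.97 [ 0.471  -0.0307  2.7608] 0.012 [0.6  0.4  0.26 0.39] [203 210 211]
t 22.7167 pos [ 0.5038 -0.0765  0.2297] tilt [ 2.e-04 -4.e-04 -1.e+00] yawy 89.78 | shift [ 4.780e+00 -1.168e+01 -1.000e-02] turn 7.67 F [ 0.1 -0.1 -1. ] w 1.005 gf 0.0
small_lid [0.6192 0.2661] 0.033
large_lid [0.4034 0.3161] 0.033
```

```bash
python3 -m handwheel '[[0.5,-1,0,0,0,0],[0.5,-1,0,0,0,0],[0.5,-1,0,0,0,0],[0.5,-1,0,0,0,0],[0.5,-1,0,0,0,0],[0.5,-1,0,0,0,0],[0.5,-1,0,0,0,0],[0.5,-1,0,0,0,0]]'
python3 -m handwheel '[[0.4,-1,0,0,0,0],[0.4,-1,0,0,0,0],[0,-1,0,0,0,0],[0,-0.7,0,0,0,0]]'
python3 -m handwheel '[[0,0,0.3,0,0,1],[0,0,0.5,0,0,1],[0,0,0.5,0,0,1],[0,0,0.5,0,0,1],[0,0,0.5,0,0,1],[0,0,0.5,0,0,1],[0,0,0.5,0,0,1],[0,0,0.5,0,0,0.7]]'
python3 -c "
from fit import *
go(.4073,-.3095,.04,58.9)
go(.4073,-.3095,.1,58.9)"
```

```text
clock: 23.53
position: [0.4237, -0.2345, 0.2298]
ee_rot: [-0.002, 3.141, 0.0]
force: [0.9, -0.4, 0.2]
width: 1.0
gripper_force: 0.0
clock: 23.87
position: [0.4077, -0.3097, 0.2299]
ee_rot: [0.001, 3.141, -0.001]
force: [1.3, 0.8, -0.4]
width: 0.998
gripper_force: 0.0
clock: 24.53
position: [0.4085, -0.3077, 0.1532]
ee_rot: [0.838, 3.028, 0.001]
force: [0.6, 0.8, -0.6]
width: 1.005
gripper_force: 0.0
t 24.5333 pos [ 0.4085 -0.3077  0.1532] tilt [ 3.e-04  4.e-04 -1.e+00] yawy 59.06 | shift [ 0.   -0.11  5.66] turn 0.04 F [ 0.6  0.8 -0.6] w 1.005 gf 0.0
t 24.5333 pos [ 0.4085 -0.3077  0.1532] tilt [ 3.e-04  4.e-04 -1.e+00] yawy 59.06 | shift [ 0.   -0.11  2.66] turn 0.04 F [ 0.6  0.8 -0.6] w 1.005 gf 0.0
```

```bash
python3 -m handwheel '[[0,-0.1,1,0,0,0.04],[0,0,1,0,0,0],[0,0,1,0,0,0],[0,0,1,0,0,0],[0,0,0.8,0,0,0],[0,0,0.6,0,0,0],[0,0,0.2,0,0,0],[0,0,0,0,0,0]]' 0.6
python3 -m handwheel '[[0,0,0,0,0,0],[0,0,0,0,0,0],[0,0,0,0,0,0],[0,0,0,0,0,0],[0,0,0,0,0,0],[0,0,0,0,0,0],[0,0,0,0,0,0],[0,0,0,0,0,0]]' 0 50
python3 -c "
from fit import *
go(.4073,-.3095,.04,58.9)"
```

```text
clock: 25.2
position: [0.4067, -0.3094, 0.0409]
ee_rot: [-0.837, -3.026, -0.001]
force: [-0.7, -0.6, -1.1]
width: 0.599
gripper_force: 0.0
clock: 25.87
position: [0.4071, -0.31, 0.0419]
ee_rot: [0.839, 3.027, 0.001]
force: [1.4, 3.6, 4.3]
width: 0.191
gripper_force: 50.0
t 25.8667 pos [ 0.4071 -0.31    0.0419] tilt [ 6.e-04  5.e-04 -1.e+00] yawy 59.03 | shift [0.01 0.02 0.1 ] turn 0.03 F [1.4 3.6 4.3] w 0.191 gf 50.0
```

```bash
python3 -m handwheel '[[0,0,-0.5,0,0,0],[0,0,-1,0,0,0],[0,0,-1,0,0,0],[0,0,-1,0,0,0],[0,0,-1,0,0,0],[0,0,-1,0,0,-0.57],[0,0,-1,0,0,-0.57],[0,0,-1,0,0,-0.57]]'
python3 -m handwheel '[[0,0,-0.4,0,0,-0.56],[0,0,0,0,0,0]]'
python3 -c "
from fit import *
go(.4714,-.0305,.2,68.1)"
```

```text
clock: 26.53
position: [0.4054, -0.3106, 0.1927]
ee_rot: [-0.656, -3.071, 0.0]
force: [0.4, -0.7, -6.1]
width: 0.191
gripper_force: 50.0
clock: 26.7
position: [0.4067, -0.3115, 0.2018]
ee_rot: [0.596, 3.082, -0.002]
force: [0.6, 0.6, -5.5]
width: 0.19
gripper_force: 50.0
t 26.7 pos [ 0.4067 -0.3115  0.2018] tilt [ 0.0023 -0.0017 -1.    ] yawy 68.13 | shift [ 2.24 14.24  0.07] turn 0.01 F [ 0.6  0.6 -5.5] w 0.19 gf 50.0
```

```bash
python3 -m handwheel '[[0.2,0.5,0,0,0,0],[0.2,1,0,0,0,0],[0.2,1,0,0,0,0],[0.2,1,0,0,0,0],[0.2,1,0,0,0,0],[0.2,1,0,0,0,0],[0.2,1,0,0,0,0],[0.2,1,0,0,0,0]]'
python3 -m handwheel '[[0.2,1,0,0,0,0],[0.2,1,0,0,0,0],[0.2,1,0,0,0,0],[0,1,0,0,0,0],[0,1,0,0,0,0],[0,0.8,0,0,0,0],[0,0.5,0,0,0,0],[0,0.3,0,0,0,0]]'
python3 -m handwheel '[[0,0,0,0,0,0],[0,0,0,0,0,0],[0,0,0,0,0,0]]'
python3 -c "
from fit import *
go(.4711,-.0310,.15,68.1)
im=get_image('wrist')
cv2.imwrite('pics/w4.png',im['image'][...,::-1])"
```

```text
clock: 27.37
position: [0.4317, -0.1577, 0.1985]
ee_rot: [-0.599, -3.081, 0.0]
force: [0.9, -0.1, -5.6]
width: 0.197
gripper_force: 50.0
clock: 28.03
position: [0.4705, -0.031, 0.1988]
ee_rot: [-0.596, -3.083, 0.001]
force: [-0.5, 0.1, -5.9]
width: 0.192
gripper_force: 50.0
clock: 28.28
position: [0.4705, -0.0336, 0.1995]
ee_rot: [-0.6, -3.083, 0.001]
force: [0.4, 0.4, -4.3]
width: 0.194
gripper_force: 50.0
t 28.2833 pos [ 0.4705 -0.0336  0.1995] tilt [-7.e-04 -5.e-04 -1.e+00] yawy 67.98 | shift [0.02 0.13 2.48] turn -0.03 F [ 0.4  0.4 -4.3] w 0.194 gf 50.0
```

View pics/w4.png

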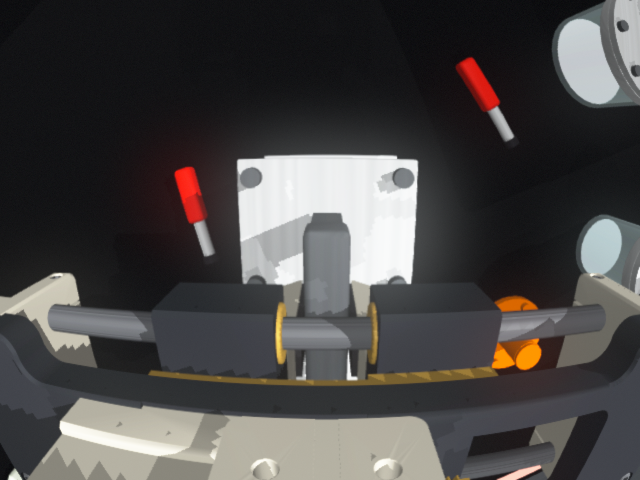

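The lid's edge spans 238–417 at row 159. The vessel's collar, parallel to it, spans 265–397 at row 155, which fits the ~2.5 mm still to go. Lowering.

```bash
python3 -m handwheel '[[0.02,0.1,0.5,0,0,-0.03],[0,0,0.6,0,0,0],[0,0,0.6,0,0,0],[0,0,0.4,0,0,0],[0,0,0.2,0,0,0],[0,0,0.1,0,0,0],[0,0,0,0,0,0],[0,0,0,0,0,0]]'
python3 -c "
from fit import *
go(.4711,-.0310,.137,68.1)"
```

```text
clock: 29.0
position: [0.4718, -0.0305, 0.152]
ee_rot: [0.594, 3.084, 0.0]
force: [0.5, -0.4, -5.2]
width: 0.19
gripper_force: 50.0
t 29.0 pos [ 0.4718 -0.0305  0.152 ] tilt [ 6.e-04  0.e+00 -1.e+00] yawy 68.19 | shift [ 0.02 -0.04  0.75] turn 0.02 F [ 0.5 -0.4 -5.2] w 0.19 gf 50.0
```

```bash
python3 -m handwheel '[[0.02,-0.04,0.15,0,0,0],[0,0,0.15,0,0,0],[0,0,0.1,0,0,0],[0,0,0.1,0,0,0],[0,0,0.08,0,0,0],[0,0,0,0,0,0],[0,0,0,0,0,0]]'
python3 -c "
from fit import *
go(.4711,-.0310,.137,68.1)"
python3 -m handwheel '[[0,0,0.05,0,0,0],[0,0,0.05,0,0,0],[0,0,0,0,0,0],[0,0,0,0,0,0]]'
```

```text
clock: 29.58
position: [0.4708, -0.031, 0.14]
ee_rot: [-0.594, -3.085, 0.0]
force: [0.2, 0.1, -5.0]
width: 0.19
gripper_force: 50.0
t 29.5833 pos [ 0.4708 -0.031   0.14  ] tilt [-2.e-04 -0.e+00 -1.e+00] yawy 68.2 | shift [-0.01  0.01  0.15] turn 0.03 F [ 0.2  0.1 -5. ] w 0.19 gf 50.0
clock: 29.92
position: [0.4708, -0.0311, 0.1381]
ee_rot: [-0.594, -3.085, 0.0]
force: [-0.6, -1.0, -5.0]
width: 0.192
gripper_force: 50.0
```

```bash
python3 -m handwheel '[[0,0,0.04,0,0,0],[0,0,0.04,0,0,0],[0,0,0.03,0,0,0],[0,0,0,0,0,0],[0,0,0,0,0,0]]'
```

```text
clock: 30.33
position: [0.471, -0.0308, 0.1367]
ee_rot: [0.594, 3.084, 0.001]
force: [-3.8, 1.4, 8.1]
width: 0.192
gripper_force: 50.0
```

Seated, with 8 N upward. I release and back off straight up, then check.

```bash
python3 -m handwheel '[[0,0,0,0,0,0],[0,0,0,0,0,0],[0,0,0,0,0,0],[0,0,0,0,0,0],[0,0,0,0,0,0]]' 0.8
python3 -m handwheel '[[0,0,-0.6,0,0,0],[0,0,-1,0,0,0],[0,0,-1,0,0,0],[0,0,-1,0,0,0],[0,0,-1,0,0,0],[0,-1,-1,0,0,0],[0,-1,0,0,0,0],[0,-1,0,0,0,0]]'
python3 -m handwheel '[[0,-1,0,0,0,0],[0,-1,0,0,0,0],[0,-1,0,0,0,0],[0,-1,0,0,0,0],[0,-1,0,0,0,0],[0,-1,0,0,0,0],[0,-1,0,0,0,0],[0,0,0,0,0,0]]'
python3 -c "
from fit import *
im=get_image('top'); a=im['image'][140:330,140:460]
sc=get_image('scene'); b=sc['image'][130:370,180:560]
a=cv2.resize(a,(505,300),interpolation=cv2.INTER_CUBIC);b=cv2.resize(b,(475,300),interpolation=cv2.INTER_CUBIC)
cv2.imwrite('pics/end.png',np.vstack([a[:, :475],b])[...,::-1])
P={'small_lid':(.62,.265),'large_lid':(.404,.315),'oblong_lid':(.471,-.031)}
for n,i in(('top',im),('scene',sc)):
  for l in P:
    for d in trace(l,n)[:2]:
        r=fit(i,l,d['region'],P[l],.095)
        if r.fun<.4: print(n,l,r.x.round(4),round(r.fun,3))
print(observe()['clock'])
"
```

```text
clock: 30.75
position: [0.471, -0.0311, 0.136]
ee_rot: [0.594, 3.085, 0.0]
force: [0.4, 0.2, 0.3]
width: 0.503
gripper_force: 0.0
clock: 31.42
position: [0.4491, -0.0873, 0.2492]
ee_rot: [0.592, 3.083, 0.001]
force: [-0.2, 0.4, 0.7]
width: 0.799
gripper_force: 0.0
clock: 32.08
position: [0.3948, -0.2204, 0.2481]
ee_rot: [0.602, 3.083, -0.002]
force: [-1.4, -0.1, -0.0]
width: 0.804
gripper_force: 0.0
top small_lid [0.6188 0.2668] 0.042
top large_lid [0.4035 0.3155] 0.051
top oblong_lid [ 0.4691 -0.0297 -0.3883] 0.033
scene small_lid [0.6167 0.2637] 0.031
scene large_lid [0.4003 0.314 ] 0.028
scene oblong_lid [ 0.4659 -0.033   2.7806] 0.078
32.4833
```

View pics/end.png

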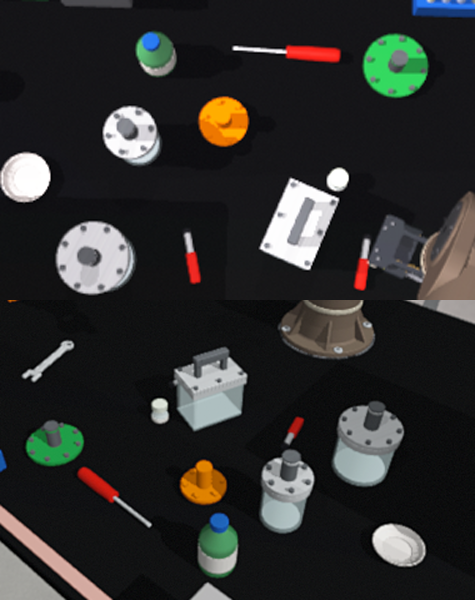

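All three lids lie flat on their vessels: small at (130,130), large at (93,257), oblong at (300,223). The bystanders have not moved, and the fits agree with the seated height.

```bash
python3 -c "
from cell import *
print(sign_off())"
```

```text
the job is handed in; nothing more can be done
None
```

All three head plates are seated flat on their own vessels, with the vessels and bystanders left where they stood as far as the final pictures show, and the job was handed in at about 32.5 s of the 67 s limit.

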